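Hold the stone tester square on a facet

TASK

Take the stone tester out of its stand and press the end of its spring probe lightly on the flat top facet of the square-cut stone, with the tester square to that tilted facet and the spring only about half pressed in. Finish while still holding it there, steady, for its reading: do not let go or put it back. Leave the round stone alone, do not shift either stone's tilt, and do not push the loupe, clamp, tweezers or jar about.

Things in the scene. Friction and masses are not known exactly. Their poses are not given: they have to be found in the camera images.
- tester: Hand-held stone tester, loose, standing upright in its stand. Origin: centre of its grey grip block, 30 (x) x 24 (y) x 76 (z) mm; its z axis points up out of its top end. Below the block a black round stem 18 mm across narrows to a nose that ends 86 mm below the origin; from the nose a thin copper probe sticks out 18 mm. 80 to 130 g. It lifts straight out of the stand once raised about 70 mm. A good grip is across the 24 mm width at the block's middle.
- plunger: The tester's copper probe, 6 mm across with a round end; origin at its very end, 104 mm below the tester's origin on its axis. It slides back into the nose on a spring: 12 mm of travel, about 0.35 N to start and 0.25 N more for each mm (about 1.9 N at half travel, 3.3 N at full).
- tester_stand: The tester's stand, fixed: steel foot 90 x 90 mm, two upright walls, and a top plate 80 x 70 mm with its upper face 82 mm above the work surface and a 20 mm hole in the middle, through which stem and probe hang; the block rests on the plate. Origin: centre of its underside.
- square_facet (a point): Centre of the flat square top facet, 24 x 24 mm, of the SQUARE-cut honey-coloured stone, about 76 mm above the work surface; x and y run along the facet's sides, z points straight out of it. The facet is tilted 13 to 23 degrees from level, in any direction.
- square_stone: The honey-coloured faceted stone of SQUARE outline (36 x 36 mm at its widest) with the dark steel cup that it is fixed in. Origin: on the tilting axis, 32 mm below the facet's centre; same axes as the facet. The holder (steel base 80 x 80 mm, 10 mm high, two cheeks up to 56 mm high) is fixed and its tilt is stiff: it does not give under a light touch.
- round_facet (a point): Centre of the flat round top facet, 26 mm across, of the ROUND-cut honey-coloured stone, z out of the facet.
- round_stone: The honey-coloured faceted stone of ROUND outline (40 mm across) with its cup, in an identical holder; origin 32 mm below its facet's centre. Not to be tested.
- loupe: Bystander: folding brass magnifier, 48 x 26 x 16 mm, lying on the bench; origin at its underside.
- clamp: Bystander: red polishing clamp with a white knob, 78 x 55 x 40 mm; origin at its underside.
- tweezers: Bystander: steel tweezers, 115 x 14 x 8 mm, lying on the bench; origin at their underside.
- jar: Bystander: small closed jar, 44 mm across, 50 mm high; origin at its underside.
Mind the look-alikes: they are no part of the job. What is shaped like the part that bears square_facet but turquoise is not meant. There is more than one size of the tester_stand; the job needs the larger.

How it is judged:
By the outcome, as a careful person would: the job done as asked, in the order asked, and still so for the second after the job is handed in, while the arm keeps its last pose, push and grip.
It also fails if it takes over 35 s, if anything falls off the work surface, if the arm or the gripper's body presses on something with over 40 N, if the wrist force passes 120 N, or if a joint passes its speed limit or range.

ROBOT

A 7-joint arm with a two-finger parallel gripper is mounted at the origin on the work surface. World frame = base frame: x ahead of the robot, y to its left, z up, the work surface at z = 0. Lengths are in m, angles in degrees, forces in N, time in s.
With the tool pointing down it reaches from about 0.35 to 0.9 m from the base axis. Payload 7.2 kg.
Tool frame: the origin (TCP) lies at the very end of the fingers, on their centre line; the grasp point (between the pads) lies 19 mm behind it; z points along the fingers, y is the line along which they close (so a half turn about z gives the same grasp; the last joint's range is limited). The gripper opens to 85 mm and grips with 20 to 120 N. Pads are 22 mm wide; open, the fingers measure 114 mm over their backs; the gripper's body (76 mm by 85 mm) begins 54 mm behind the grasp point. The pads swing forward as they close: fully open they stand 13 mm farther back than shut.
Start: joints at [66.91, 23.554, -0.728, 91.456, 0.321, 64.991, -4.71], TCP at [0.205, -0.59, 0.231] pointing down, gripper open.
Joint ranges: [-169.25, 169.25], [-16.82, 113.86], [-84.01, 82.57], [7.8, 145.47], [-59.2, 239.2], [7.22, 106.19], [-163.78, 163.78]. Speed limits (degrees/s): [136.94, 136.94, 172.46, 172.46, 180, 180, 180].

INTERFACE

Orientations are given as [roll, pitch, yaw] about the fixed x, y, z axes, in that order (R = Rz(yaw) Ry(pitch) Rx(roll)).
In Python, from cell import manip gives the robot as it stands. The module is installed in compiled form; this text tells all that it offers.
- The arm moves only by the shell command python3 -m pendant 'ROWS'. ROWS is JSON, one flat list of numbers, 7 for each row, row after row: the shift along the tool's x, y, z in m, then the turn, a rotation vector about the tool's x, y, z in degrees, then the opening in per cent of the stroke, from 0 (shut) to 100 (fully open). In form: [x, y, z, ax, ay, az, grip, x, y, z, ax, ay, az, grip, ...]. A call has 1 to 5 rows; each row shifts and turns the commanded pose from where the row before left it, along the tool's axes as they then stand; what a row does not reach is not made up. A row lasts 1/10 s, in which the tool goes at most 50 mm and 8.59 degrees, less where a joint would pass 70% of its speed; a pose out of reach is approached as far as the arm can. A call with a gripper value outside its range is refused whole. The fingers move at their own pace and stop on an object; the grip force is fixed at half the most. Time passes only in rows, so rows that do not move let the fingers close. It gives the time, the measured TCP pose, the force, the opening and the grip force at its end, in the units of the state.
- manip.sense(): the state, without advancing time (a new reading comes with each control period).
- manip.grab_frame(name): name is "side" or "top" or "wrist"; returns a dict with "pixels" (420x560x3 uint8, red, green, blue), "intrinsics" (3x3 intrinsics, pixels), "rvec" (rotation vector, rad) and "tvec" (3), from world to camera coordinates, as OpenCV has them. Camera axes: x right, y down, z forward; pixel columns grow to the right and rows downward; lengths in m; the calibration is good to about 2 mm. The wrist camera is an equidistant fisheye: a pixel r from the principal point sees the ray r / f radians off the axis. A picture is of the moment at which its call begins. There is no depth.
- manip.finish_job(): hands the job in; it is judged then, once.
The state is a dict: "time_s": time; "qpos": joint angles; "qd": joint speeds; "tau": joint torques, N m; "tcp_pos": TCP position; "tool_rot": TCP orientation; "ft_force": force on the tool from outside, world axes, zero at the start; "torque": the same for the moment, N m; "gripper_width": finger opening in m; "finger_force": force on a finger pad.
Only numpy, scipy, OpenCV 4.12 (cv2) and the standard library are available. Lean on these libraries where they do the work, as an engineer would, in place of code of your own. Each camera call takes 0.05 s, during which the arm holds its last target. There are 200 camera calls.

## Working session

There is one attempt and no reset: what is moved stays moved. The work goes in short steps, Python scripts to look and compute and a shell command to move; the robot and the scene stay as the last step left them, time stands still between calls to the robot, and variables do not carry over. Pictures are saved under pics/ and viewed, at most 10 in all, crops included, and the job is handed in when it is done.

```bash
mkdir -p pics
python3 - <<'E'
from cell import manip
import cv2,pickle
d={}
for n in("side","top","wrist"):
    f=manip.grab_frame(n);d[n]=f
    cv2.imwrite(f"pics/{n}0.png",f["pixels"][:,:,::-1])
    print(n,f["intrinsics"].tolist(),f["rvec"],f["tvec"])
pickle.dump(d,open("f0.pkl","wb"))
print(manip.sense())
E
```

```text
side [[450.7934042598395, 0.0, 282.195484813789], [0.0, 450.7934042598395, 208.54217571677853], [0.0, 0.0, 1.0]] [ 0.25998767 -2.6946067   1.45317118] [0.51870781 0.18234774 0.80708153]
top [[433.45793644805815, 0.0, 287.51245809996016], [0.0, 433.45793644805815, 211.48510782896352], [0.0, 0.0, 1.0]] [ 2.15184711 -2.13442963  0.20184552] [-0.06323531  0.57743492  1.00991179]
wrist [[325.19226210127806, 0.0, 279.4220140425272], [0.0, 325.19226210127806, 210.57989195271287], [0.0, 0.0, 1.0]] [-2.36000966  1.6755559   0.24656975] [-0.62551963 -0.03807791  0.3775853 ]
{'time_s': 0.15, 'qpos': array([66.91013603, 23.5899418 , -0.72888375, 91.49024947,  0.32157428,
       64.99105768, -4.70812703]), 'qd': array([ 0.03268773, -0.11537831,  0.03594982, -0.24229569, -0.00139098,
       -0.03559442,  0.02161407]), 'tau': array([ 1.30989927e-03, -6.01037121e+01,  6.82959426e-01, -2.99650365e+01,
        1.39174404e-02,  7.78652262e-03,  2.21435653e-05]), 'tcp_pos': array([ 0.2052125 , -0.589968  ,  0.23066119]), 'tool_rot': array([-1.79930997e+02,  5.25679503e-03,  1.91860210e+01]), 'ft_force': array([-0.47230078,  0.20284807,  0.55866107]), 'torque': array([ 0.00647727,  0.02523979, -0.00562032]), 'finger_force': 0.0, 'gripper_width': 0.08531858488366799}
```

View pics/side0.png

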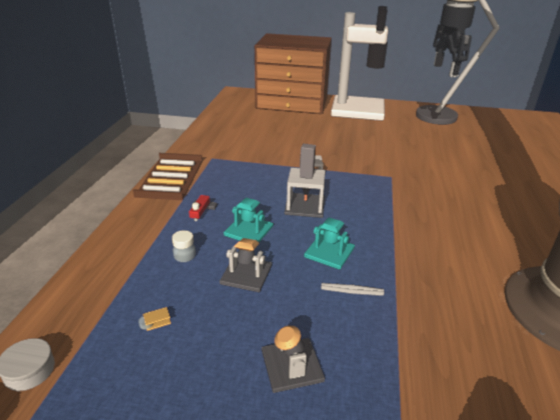

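View pics/top0.png

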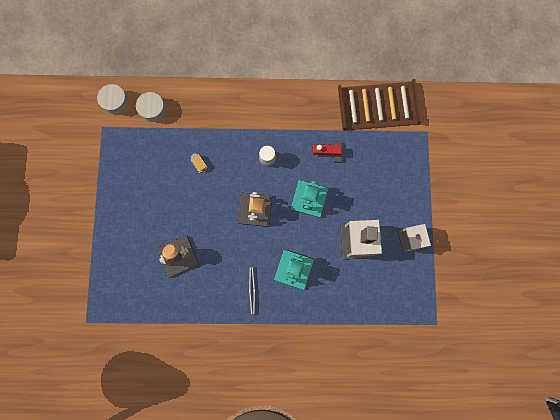

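Side and top pictures: the tester stands in the large stand at top (362,239); the smaller stand is at (416,237). Stones at top: honey (257,207), square-looking; honey (172,252), round-looking; turquoise look-alikes (311,198) and (295,269). I'll check the choice in one close montage.

```bash
cat > h.py <<'E'
import numpy as np,cv2
def proj(f,P):
    P=np.atleast_2d(np.asarray(P,float))
    R=cv2.Rodrigues(np.array(f["rvec"]))[0];p=P@R.T+np.array(f["tvec"]).ravel()
    K=f["intrinsics"]
    return np.c_[K[0][0]*p[:,0]/p[:,2]+K[0][2],K[1][1]*p[:,1]/p[:,2]+K[1][2]]
def projw(f,P):
    P=np.atleast_2d(np.asarray(P,float))
    R=cv2.Rodrigues(np.array(f["rvec"]))[0];p=P@R.T+np.array(f["tvec"]).ravel()
    K=f["intrinsics"];h=np.hypot(p[:,0],p[:,1]);t=np.arctan2(h,p[:,2])
    return np.c_[K[0][0]*p[:,0]/h*t+K[0][2],K[1][1]*p[:,1]/h*t+K[1][2]]
def back(f,uv,z):
    R=cv2.Rodrigues(np.array(f["rvec"]))[0];t=np.array(f["tvec"]).ravel();K=np.array(f["intrinsics"])
    d=R.T@np.linalg.inv(K)@np.array([uv[0],uv[1],1.]);c=-R.T@t
    return c+d*(z-c[2])/d[2]
E
python3 - <<'E'
import pickle,cv2,numpy as np
from h import *
d=pickle.load(open("f0.pkl","rb"))
def crop(n,u,v,w,h,W,H):
    return cv2.resize(d[n]["pixels"][v:v+h,u:u+w,::-1],(W,H),interpolation=cv2.INTER_CUBIC)
a=np.hstack([crop("top",232,182,50,50,400,400)[:300],crop("top",337,210,50,50,400,400)[:300]])
b=np.hstack([crop("side",216,230,60,45,400,300),crop("side",270,140,80,60,400,300)])
a=np.hstack([crop("top",232,184,60,45,400,300),crop("top",337,212,60,45,400,300)])
cv2.imwrite("pics/m0.png",np.vstack([a,b]))
t=d["top"];print("stone",back(t,(257,207),.076),"tester top",back(t,(369,234),.158),"stand",back(t,(362,239),.082), back(t,(172,252),.076))
for p in [(311,198),(295,269)]:print(back(t,p,.05))
E
```

```text
stone [0.5834928  0.01472463 0.076     ] tester top [ 0.51153085 -0.23420783  0.158     ] stand [ 0.50853441 -0.23335822  0.082     ] [0.47496276 0.21061519 0.076     ]
[ 0.61195698 -0.11602753  0.05      ]
[ 0.43863859 -0.0772977   0.05      ]
```

View pics/m0.png

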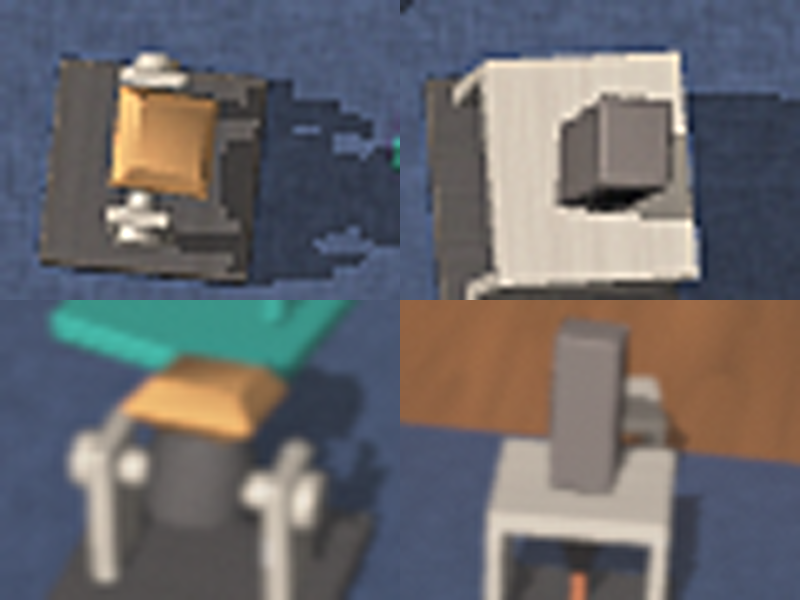

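The close crop shows the honey stone at top (257,207) has a square outline, and the tester's 24 mm width runs along world y in the large stand. Next I'll move to above the tester.

```bash
python3 -m pendant '[0.04,-0.024,-0.01,0,0,0,100, 0.04,-0.024,-0.01,0,0,0,100, 0.04,-0.024,-0.02,0,0,0,100, 0.04,-0.024,-0.02,0,0,0,100, 0.04,-0.024,-0.02,0,0,0,100]'
python3 -m pendant '[0.04,-0.024,0,0,0,4,100, 0.04,-0.024,0,0,0,4,100, 0.04,-0.024,0,0,0,4,100, 0.02,-0.012,0,0,0,4,100, 0,0,0,0,0,3.2,100]'
python3 - <<'E'
import pickle,cv2,numpy as np
from cell import manip
from h import *
f=manip.grab_frame("wrist");pickle.dump(f,open("w1.pkl","wb"))
cv2.imwrite("pics/w1.png",f["pixels"][:,:,::-1])
s=manip.sense();print(s["tcp_pos"],s["tool_rot"],s["time_s"])
R=cv2.Rodrigues(f["rvec"])[0];print("cam",-R.T@f["tvec"],R[2])
E
```

```text
time_s: 0.65
tcp_pos: [0.3542, -0.4111, 0.311]
tool_rot: [-180.0, 0.0, 19.2]
ft_force: [0.4, -0.2, -0.5]
gripper_width: 0.0854
finger_force: 0.0
time_s: 1.15
tcp_pos: [0.4717, -0.2936, 0.31]
tool_rot: [-179.9, -0.0, 0.2]
ft_force: [-0.0, -0.7, 0.0]
gripper_width: 0.0854
finger_force: 0.0
[ 0.47009735 -0.29553878  0.30998077] [-1.79948506e+02  1.30251409e-02 -9.83908617e-02] 1.2
cam [ 0.54456791 -0.29446649  0.45172899] [-2.86015204e-01 -7.03200336e-04 -9.58224822e-01]
```

View pics/w1.png

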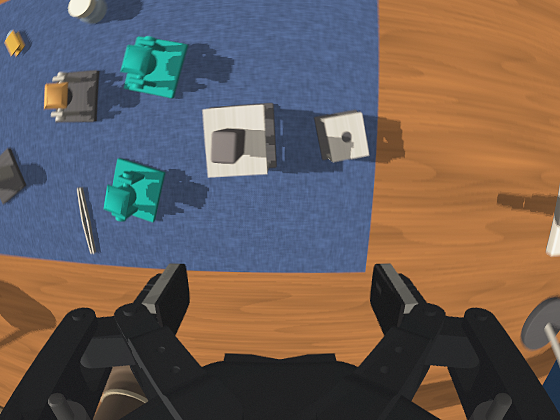

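The wrist picture shows the tester at (227,146) in the large stand (238,142), the small stand at (343,137), the square stone at (57,97) and turquoise parts at (152,65) and (135,188). Next I'll view the stone from three sides.

```bash
cat > g.py <<'E'
import sys,pickle
from cell import manip
f=manip.grab_frame("wrist");pickle.dump(f,open(sys.argv[1]+".pkl","wb"))
s=manip.sense();print(s["tcp_pos"],s["time_s"])
E
python3 -m pendant '[0,-0.04,0.01,0,0,0,100, 0,-0.04,0.02,0,0,0,100, 0,-0.04,0.03,0,0,0,100, 0,-0.04,0.03,0,0,0,100, 0,-0.035,0.02,0,0,0,100]' >/dev/null
python3 -m pendant '[0,0,0,0,0,0,100, 0,0,0,0,0,0,100]' >/dev/null
python3 g.py A
python3 -m pendant '[0.02,-0.035,0,0,0,0,100, 0.03,-0.03,0,0,0,0,100, 0.04,-0.03,0,0,0,0,100, 0.03,-0.02,0,0,0,0,100,0,0,0,0,0,0,100]' >/dev/null
python3 -m pendant '[0,0,0,0,0,0,100, 0,0,0,0,0,0,100]' >/dev/null
python3 g.py C
python3 -m pendant '[-0.02,-0.02,0,0,0,0,100, -0.03,-0.02,0,0,0,0,100, -0.03,-0.02,0,0,0,0,100, -0.03,-0.02,0,0,0,0,100, -0.03,-0.02,0,0,0,0,100]' >/dev/null
python3 -m pendant '[0,0,0,0,0,0,100, 0,0,0,0,0,0,100]' >/dev/null
python3 g.py B
python3 - <<'E'
import pickle,cv2,numpy as np
from h import *
T=[]
for n in "ABC":
    f=pickle.load(open(n+".pkl","rb"));u,v=projw(f,[.583,.015,.07])[0].astype(int)
    u0,v0=max(0,u-33),max(0,v-25);print(n,u0,v0)
    T.append(cv2.resize(f["pixels"][v0:v0+50,u0:u0+66,::-1],(396,300),interpolation=cv2.INTER_CUBIC))
f=pickle.load(open("w1.pkl","rb"));T.append(cv2.resize(f["pixels"][100:190,195:305,::-1],(396,300)))
cv2.imwrite("pics/m1.png",np.vstack([np.hstack(T[:2]),np.hstack(T[2:])]))
E
```

```text
[ 0.46877833 -0.10380598  0.20069399] 1.95
[0.58824872 0.01006968 0.20067423] 2.7
[0.44935754 0.11104158 0.20100857] 3.45
A 109 49
B 357 25
C 239 182
```

View pics/m1.png

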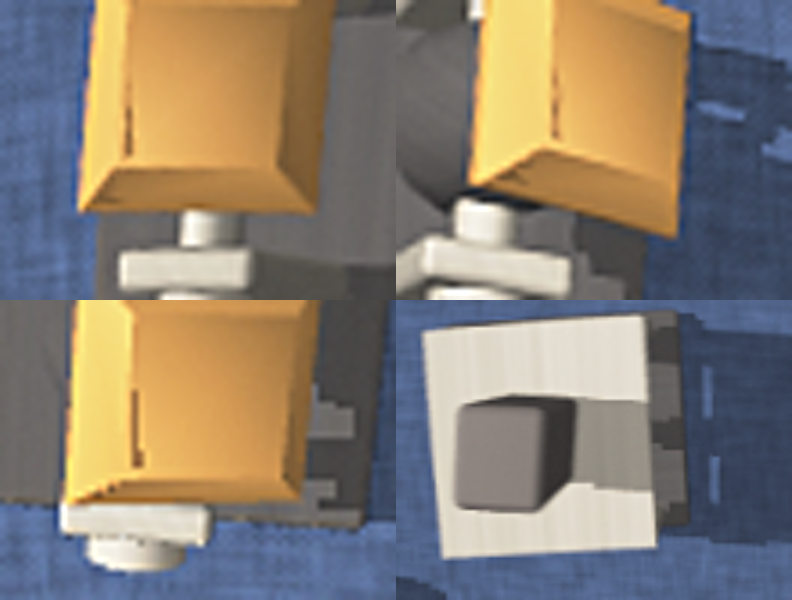

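Run:
```python
import pickle,cv2,numpy as np
from h import *
T=[]
for n,u0,v0 in(("A",113,35),("B",358,10),("C",237,165)):
    f=pickle.load(open(n+".pkl","rb"))
    i=f["pixels"][v0:v0+50,u0:u0+66,::-1].copy();i=np.clip((i.astype(float)-[0,60,100])*[1.8,1.5,1.5],0,255).astype(np.uint8)
    T.append(cv2.resize(i,(396,300),interpolation=cv2.INTER_CUBIC))
f=pickle.load(open("w1.pkl","rb"));T.append(cv2.resize(f["pixels"][120:170,200:266,::-1],(396,300)))
cv2.imwrite("pics/m2.png",np.vstack([np.hstack(T[:2]),np.hstack(T[2:])]))
```

```text
(no output)
```

View pics/m2.png

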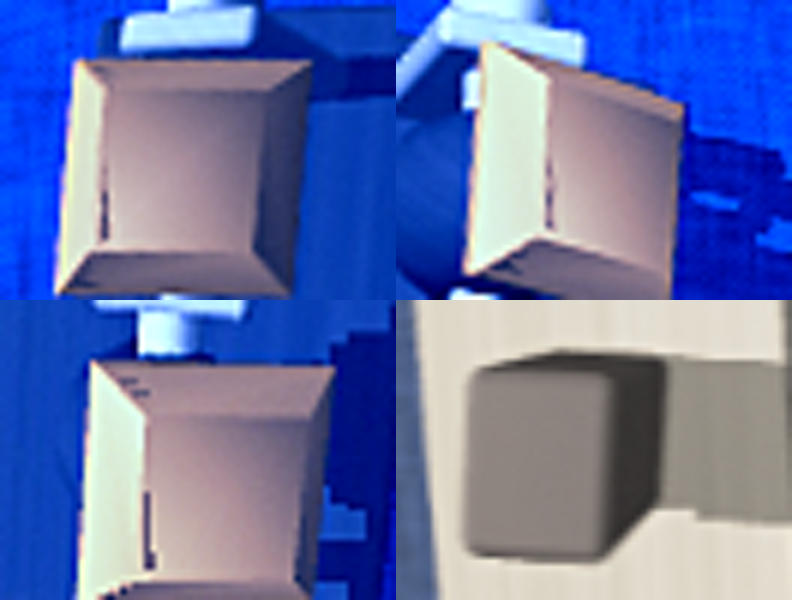

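```bash
cat > fit.py <<'E'
import pickle,numpy as np
from scipy.optimize import least_squares
from scipy.spatial.transform import Rotation as Ro
from h import *
def P(o,m,u,v):return np.array([o[0]+(m[0]+.5)/6-.5,o[1]+(m[1]+.5)/6-.5]) 
# corner ids: facet 0-3, girdle 4-7 : image order TL TR BR BL ; world: TL=(+x,+y) TR=(+x,-y) BR=(-x,-y) BL=(-x,+y)
obs=[]
def add(n,o,l):
    for k,a,b in l: obs.append((n,k,o[0]+(a+.5)/6-.5,o[1]+(b+.5)/6-.5))
add("A",(113,35),[(0,107,87),(1,266,92),(2,252,246),(3,104,251),(4,80,60),(5,312,60),(6,291,296),(7,56,292)])
add("B",(358,10),[(0,155,75),(3,149,238),(4,86,42),(5,290,103),(7,70,272)]);add("B",(357,25),[(6,282,237),(3,154,150)])
add("C",(237,165),[(0,147,116),(1,308,116),(4,91,62),(5,334,68)]);add("C",(239,182),[(3,137,178),(2,287,170),(7,67,200),(6,300,200)])
F={n:pickle.load(open(n+".pkl","rb")) for n in "ABC"}
sg=np.array([[1,1],[1,-1],[-1,-1],[-1,1]])
def pts(p):
    L=np.r_[np.c_[sg*.012,np.zeros(4)],np.c_[sg*.018,-np.ones(4)*p[6]]]
    return Ro.from_rotvec(p[3:6]).apply(L)+p[:3]
def res(p,full=False):
    W=pts(p);U={n:projw(F[n],W)+p[7+2*i:9+2*i] for i,n in enumerate("ABC")}
    r=np.array([U[n][k]-[a,b] for n,k,a,b in obs])
    if full:return r
    return np.r_[r.ravel(),p[7:]/1.0*1.0,(p[2]-.076)/.002]
r=least_squares(res,[.583,.015,.076,0,0,0,.01]+[0]*6,loss="soft_l1",x_scale=[.01]*3+[.1]*3+[.01]+[1]*6)
p=r.x;print("facet",p[:3],"n",Ro.from_rotvec(p[3:6]).apply([0,0,1]),"depth",p[6],"bias",p[7:].round(2))
R=Ro.from_rotvec(p[3:6]).as_matrix();print(R.round(4),"tilt",np.degrees(np.arccos(R[2,2])))
print("axisbase",p[:3]-.032*R[:,2])
for o,e in zip(obs,res(p,True)):print(o[:2],e.round(2))
f=pickle.load(open("w1.pkl","rb"));t=[(74,72),(216,72),(209,258),(72,250)]
O=np.array([(200+(a+.5)/6-.5,120+(b+.5)/6-.5) for a,b in t])
def rt(q):
    c,s=np.cos(q[2]),np.sin(q[2]);L=sg*[.015,.012]@np.array([[c,s],[-s,c]])
    return (projw(f,np.c_[L+q[:2],np.full(4,.158)])-O).ravel()
q=least_squares(rt,[.51,-.234,0],x_scale=[.01,.01,.1]);print("tester",q.x[:2],np.degrees(q.x[2]),q.fun.round(2))
E
python3 fit.py
```

```text
facet [0.59282238 0.0131636  0.07508724] n [-0.01733644 -0.29232392  0.95616221] depth 0.008595840506286279 bias [ 0.12 -0.02  0.1  -0.08 -0.09  0.05]
[[ 0.997   0.0755 -0.0173]
 [-0.0773  0.9532 -0.2923]
 [-0.0056  0.2928  0.9562]] tilt 17.02791219098647
axisbase [0.59337715 0.02251797 0.04449005]
('A', 0) [-0.44  0.06]
('A', 1) [ 0.13 -0.73]
('A', 2) [0.2  0.47]
('A', 3) [-2.2  -0.33]
('A', 4) [-0.4  -0.04]
('A', 5) [0.38 0.09]
('A', 6) [ 0.62 -0.13]
('A', 7) [0.39 0.58]
('B', 0) [0.11 0.44]
('B', 3) [-0.33 -0.34]
('B', 4) [ 0.45 -0.13]
('B', 5) [-0.62  0.27]
('B', 7) [0.83 0.49]
('B', 6) [-0.28 -0.01]
('B', 3) [-0.16 -0.68]
('C', 0) [-0.03 -0.18]
('C', 1) [0.49 0.11]
('C', 4) [ 0.41 -0.33]
('C', 5) [ 0.03 -0.58]
('C', 3) [-2.1   0.18]
('C', 2) [-0.29  1.11]
('C', 7) [0.17 0.31]
('C', 6) [ 0.3  -0.41]
tester [ 0.51721197 -0.24322657] -2.683922308041288 [-1.19 -1.4   1.17 -0.77  1.34  0.9  -1.43  1.34]
```

```bash
cat >> fit.py <<'E'
print("--- other cameras")
d=pickle.load(open("f0.pkl","rb"));W=pts(p)
ob=np.array([(120,88),(217,97),(207,197),(110,187)])/6.667+[232,184]
print("top girdle pred-obs",(proj(d["top"],W[4:])-ob).round(1).tolist())
print("side facet in crop",((proj(d["side"],W)-[216,230])*6.667+[0,300]).round().tolist())
x,y,th=q.x;
c,s=np.cos(th),np.sin(th);L=sg*[.015,.012]@np.array([[c,s],[-s,c]])+q.x[:2]
print("tester top crop",((proj(d["top"],np.c_[L,np.full(4,.158)])-[337,212])*6.667+[400,0]).round().tolist())
print("tester side crop",((proj(d["side"],np.c_[L,np.full(4,.158)])-[270,140])*5+[400,300]).round().tolist())
print("base",((proj(d["side"],np.c_[L,np.full(4,.082)])-[270,140])*5+[400,300]).round().tolist())
E
python3 fit.py | sed -n '/---/,$p'
python3 - <<'E'
import pickle,numpy as np,cv2
d=pickle.load(open("f0.pkl","rb"))
for n in("top","side"):
    f=d[n];R=cv2.Rodrigues(f["rvec"])[0];print(n,-R.T@f["tvec"])
E
```

```text
--- other cameras
top girdle pred-obs [[0.3, -1.8], [0.2, -1.0], [0.3, -1.4], [0.3, -1.9]]
side facet in crop [[153.0, 373.0], [181.0, 345.0], [262.0, 359.0], [236.0, 387.0], [123.0, 405.0], [166.0, 363.0], [286.0, 384.0], [248.0, 428.0]]
tester top crop [[605.0, 82.0], [678.0, 86.0], [676.0, 177.0], [603.0, 173.0]]
tester side crop [[552.0, 332.0], [563.0, 309.0], [629.0, 317.0], [620.0, 340.0]]
base [[545.0, 483.0], [555.0, 459.0], [619.0, 467.0], [610.0, 492.0]]
top [ 0.40124235 -0.03779261  1.09312758]
side [0.41773255 0.65960546 0.58660824]
```

Corner fit: the facet is at about (0.592, 0.013, 0.075), tilted 17° toward −y, with its x side level as the hinge implies. The tester is at about (0.516, −0.242), yaw −2.7°. Moving over the tester and looking again.

```bash
python3 -m pendant '[0,0.02,-0.035,0,0,0,100, 0.007,0.04,-0.035,0,0,0,100, 0.01,0.045,0,0,0,0,100, 0.01,0.045,0,0,0,0,100, 0.01,0.045,0,0,0,0,100]' >/dev/null
python3 -m pendant '[0.01,0.045,0,0,0,0,100, 0.01,0.045,0,0,0,0,100, 0.01,0.045,0,0,0,0,100, 0,0.023,0,0,0,2.6,100, 0,0,0,0,0,0,100]'>/dev/null
python3 -m pendant '[0,0,0,0,0,0,100, 0,0,0,0,0,0,100]'
python3 g.py D
python3 - <<'E'
import pickle,cv2,numpy as np
from h import *
f=pickle.load(open("D.pkl","rb"));i=f["pixels"][:,:,::-1].copy()
c,s=np.cos(np.radians(-2.7)),np.sin(np.radians(-2.7));L=np.array([[1,1],[1,-1],[-1,-1],[-1,1]])*[.015,.012]@np.array([[c,s],[-s,c]])+[.516,-.242]
U=projw(f,np.c_[L,np.full(4,.158)]);print(U.round(1).tolist())
u,v=U.mean(0).astype(int);u0,v0=u-66,v-50;print(u0,v0)
cv2.imwrite("pics/d.png",cv2.resize(i[v0:v0+100,u0:u0+132],(792,600),interpolation=cv2.INTER_CUBIC))
E
```

```text
time_s: 4.65
tcp_pos: [0.5153, -0.2367, 0.268]
tool_rot: [-180.0, 0.0, -2.5]
ft_force: [-0.8, 0.6, 0.2]
gripper_width: 0.0855
finger_force: 0.0
[ 0.51536408 -0.23656849  0.26819071] 4.7
[[269.5, 188.5], [299.7, 188.6], [298.9, 224.3], [269.6, 224.3]]
218 156
```

View pics/d.png

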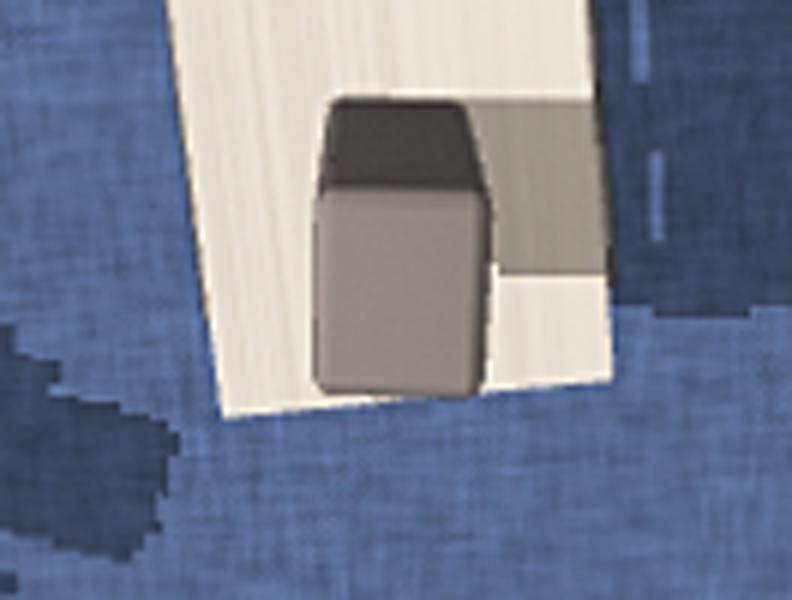

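Tester top face spans crop (315..490, 188..395), so its centre is at about (0.517, −0.242). Descending and gripping.

```bash
python3 -m pendant '[0.0015,0.0055,0.027,0,0,0,100, 0,0,0.035,0,0,0,100, 0,0,0.035,0,0,0,100, 0,0,0.035,0,0,0,100, 0,0,0.025,0,0,0,100]'
python3 -m pendant '[0,0,0.01,0,0,0,100, 0,0,0,0,0,0,70, 0,0,0,0,0,0,40, 0,0,0,0,0,0,20, 0,0,0,0,0,0,20]'
python3 -m pendant '[0,0,0,0,0,0,20, 0,0,0,0,0,0,20, 0,0,0,0,0,0,20, 0,0,0,0,0,0,20, 0,0,0,0,0,0,20]'
```

```text
time_s: 5.2
tcp_pos: [0.5159, -0.2418, 0.1093]
tool_rot: [-179.9, 0.1, -2.5]
ft_force: [0.1, -1.0, -0.8]
gripper_width: 0.0851
finger_force: 0.0
time_s: 5.7
tcp_pos: [0.5172, -0.2438, 0.1024]
tool_rot: [180.0, -0.1, -2.6]
ft_force: [0.0, 1.2, 1.0]
gripper_width: 0.0283
finger_force: 0.9
time_s: 6.2
tcp_pos: [0.5172, -0.2427, 0.1022]
tool_rot: [-180.0, -0.1, -2.6]
ft_force: [-1.3, 4.7, 6.1]
gripper_width: 0.0234
finger_force: 59.4
```

```bash
python3 -m pendant '[0,0,-0.01,0,0,0,20, 0,0,-0.02,0,0,0,20, 0,0,-0.03,0,0,0,20, 0,0,-0.03,0,0,0,20, 0,0,-0.03,0,0,0,20]'
python3 -m pendant '[0,0,-0.03,0,0,0,20, 0,0,-0.02,0,0,0,20, 0,0,0,0,0,0,20,0,0,0,0,0,0,20]'
python3 g.py E
python3 - <<'E'
import pickle,cv2,numpy as np
from cell import manip
from h import *
f=pickle.load(open("E.pkl","rb"));f2=manip.grab_frame("side");pickle.dump(f2,open("E2.pkl","wb"))
s=manip.sense();t=s["tcp_pos"];print(t,s["tool_rot"],s["ft_force"],s["torque"])
a=cv2.resize(f["pixels"][200:420,150:410,::-1],(400,338))
P=[[t[0],t[1],t[2]+.0178],[t[0],t[1],t[2]+.0178-.104],[t[0],t[1],t[2]+.0178-.086]]
print("wrist",((projw(f,P)-[150,200])*400/260).round().tolist())
u,v=proj(f2,P)[1].astype(int);u0,v0=u-33,v-40
print("side",((proj(f2,P)-[u0,v0])*6).round().tolist())
b=cv2.resize(f2["pixels"][v0:v0+56,u0:u0+66,::-1],(396,336),interpolation=cv2.INTER_CUBIC)
cv2.imwrite("pics/e.png",np.hstack([a[:336],b]))
E
```

```text
time_s: 6.7
tcp_pos: [0.5159, -0.2443, 0.2228]
tool_rot: [180.0, 0.0, -2.7]
ft_force: [0.7, 0.4, -1.6]
gripper_width: 0.0237
finger_force: 59.0
time_s: 7.1
tcp_pos: [0.516, -0.244, 0.2711]
tool_rot: [180.0, -0.0, -2.6]
ft_force: [-0.1, 0.8, -0.9]
gripper_width: 0.0234
finger_force: 59.0
[ 0.51565835 -0.24376368  0.27026593] 7.15
[ 0.51558116 -0.24360827  0.26984257] [-1.79978886e+02  1.14854598e-01 -2.63192071e+00] [-0.51163192  0.29151028 -1.07312814] [0.02921399 0.02214435 0.08809085]
wrist [[194.0, 136.0], [196.0, 26.0], [195.0, 38.0]]
side [[217.0, -42.0], [201.0, 240.0], [204.0, 194.0]]
```

View pics/e.png

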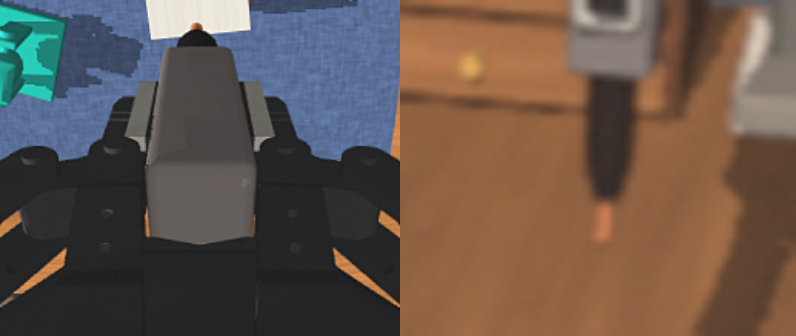

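The wrist (196,23) and side (602,240) crops show the probe end where predicted, so the tester is straight in the hand with its end 86 mm past the TCP. Moving over the stone and tilting.

```bash
python3 -m pendant '[0.0106,-0.0377,0,0,0,0,20, 0.0106,-0.0377,0,0,0,0,20, 0.0106,-0.0377,0,0,0,0,20, 0.0106,-0.0377,0,0,0,0,20, 0.0106,-0.0377,0,0,0,0,20]'>/dev/null
python3 -m pendant '[0.0106,-0.0377,0,0,0,1.8,20, 0,0,0,6,0,0,20, 0,0,0,6,0,0,20, 0,0,0,5,0,0,20, 0,0,0,0,0,0,20]'>/dev/null
python3 -m pendant '[0,0,0,0,0,0,20, 0,0,0,0,0,0,20,0,0,0,0,0,0,20]'
cat > rel.py <<'E'
import sys,numpy as np
from cell import manip
from scipy.spatial.transform import Rotation as Ro
h=float(sys.argv[1]); F=np.array([float(a) for a in sys.argv[2:5]]) if len(sys.argv)>2 else np.array([.592,.0132,.0751])
s=manip.sense();t=s["tcp_pos"];R=Ro.from_euler("xyz",s["tool_rot"],degrees=True)
n=np.array([-.0225,-.2918,.9562]);n/=np.linalg.norm(n);x=np.array([.997,-.0773,0]);x-=n*(x@n);x/=np.linalg.norm(x)
G=Ro.from_matrix(np.c_[x,np.cross(-n,x),-n])
print("shift tool",R.inv().apply(F+(h+.0862)*n-t).round(4),"turn",(R.inv()*G).as_rotvec(degrees=True).round(2))
tip=t+R.apply([0,0,.0862]);print("tip",tip.round(4),"height along n",((tip-F)@n).round(4),"lateral",R.inv().apply(tip-F).round(4)[:2],"F along tool z",R.inv().apply(s["ft_force"]).round(2),s["time_s"])
E
python3 rel.py 0.03
```

```text
time_s: 8.5
tcp_pos: [0.5903, -0.019, 0.2712]
tool_rot: [-163.0, -0.0, -4.3]
ft_force: [-0.4, -0.7, -1.2]
gripper_width: 0.0234
finger_force: 59.2
shift tool [-0.0008  0.0265  0.0808] turn [0.06 0.02 0.16]
tip [0.5922 0.0061 0.1888] height along n 0.1108 lateral [ 0.0007 -0.0264] F along tool z [-0.34  1.01  0.93] 8.5
```

```bash
python3 -m pendant '[-0.0008,0.0085,0.02,0,0,0.1,20, 0,0.009,0.025,0,0,0,20, 0,0.009,0.025,0,0,0,20, 0,0,0.02,0,0,0,20, 0,0,0.006,0,0,0,20]'>/dev/null
python3 -m pendant '[0,0,0,0,0,0,20, 0,0,0,0,0,0,20]'
python3 rel.py 0.015
python3 - <<'E'
import pickle,cv2,numpy as np
from cell import manip
from h import *
from scipy.spatial.transform import Rotation as Ro
fw=manip.grab_frame("wrist");fs=manip.grab_frame("side");ft=manip.grab_frame("top")
pickle.dump([fw,fs,ft],open("G.pkl","wb"))
F=np.array([.592,.0132,.0751]);n=np.array([-.0225,-.2918,.9562])
def crop(f,pr,k,w=66,h=50):
    u,v=pr(f,F+.01*n)[0];u0,v0=int(u)-w//2,int(v)-h//2;print(k,u0,v0)
    print(((pr(f,[F,F+.024*n])-[u0,v0])*396/w).round().tolist())
    return cv2.resize(f["pixels"][v0:v0+h,u0:u0+w,::-1],(396,300),interpolation=cv2.INTER_CUBIC)
T=[crop(fw,projw,"w",100,76),crop(fs,proj,"s"),crop(ft,proj,"t")]
T.append(T[0]*0)
cv2.imwrite("pics/g.png",np.vstack([np.hstack(T[:2]),np.hstack(T[2:])]))
E
```

```text
time_s: 9.2
tcp_pos: [0.5904, -0.0174, 0.1727]
tool_rot: [-163.0, -0.1, -4.5]
ft_force: [0.1, -0.2, -0.4]
gripper_width: 0.0236
finger_force: 59.2
shift tool [-0.0007 -0.0007  0.0011] turn [ 0.03 -0.08 -0.01]
tip [0.5924 0.0077 0.0902] height along n 0.0161 lateral [0.0009 0.0008] F along tool z [0.07 0.32 0.3 ] 9.2
w 226 177
[[200.0, 137.0], [199.0, 175.0]]
s 214 209
[[202.0, 186.0], [207.0, 113.0]]
t 225 177
[[196.0, 159.0], [212.0, 150.0]]
```

View pics/g.png

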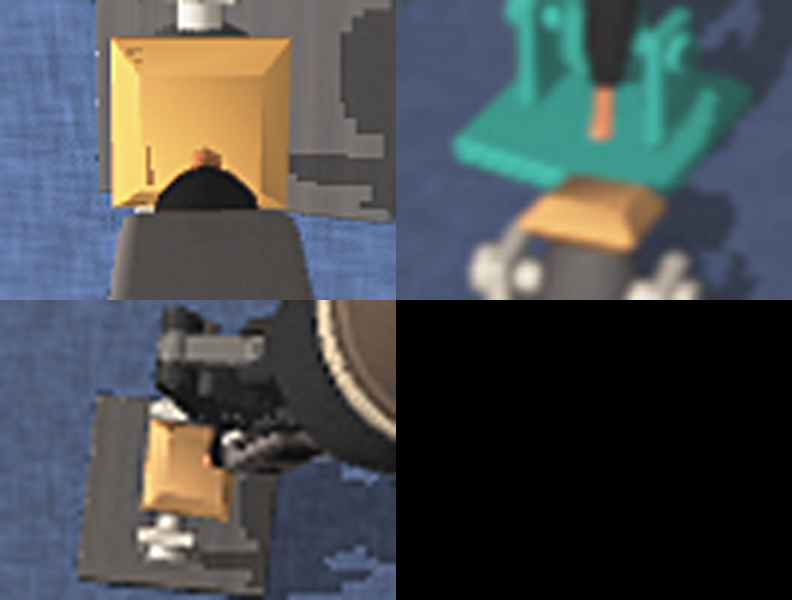

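Wrist crop: the facet spans (140..262, 75..190) with equal left and right bevels, so the tester is square to it, and the probe is centred at x≈206. The side crop shows the probe end at (600,140), above the facet at about (600,190). Taking a force baseline and then closing in.

```bash
cat > fz.py <<'E'
import sys,numpy as np
from cell import manip
from scipy.spatial.transform import Rotation as Ro
N=int(sys.argv[1]);A=[];B=[]
for i in range(N):
    manip.grab_frame("side");s=manip.sense();R=Ro.from_euler("xyz",s["tool_rot"],degrees=True)
    A.append(R.inv().apply(s["ft_force"]));B.append(s["tcp_pos"])
A=np.array(A);print("F tool",A.mean(0).round(2),"+-",(A.std(0)/N**.5).round(2),"tcp",np.mean(B,0).round(5),"grip",s["gripper_width"])
E
python3 -m pendant '[-0.0003,-0.0007,0.005,0,0,0,20, 0,0,0.003,0,0,0,20, 0,0,0.002,0,0,0,20, 0,0,0,0,0,0,20]'>/dev/null
python3 fz.py 16; python3 rel.py 0
python3 -m pendant '[0,0,0.004,0,0,0,20, 0,0,0.004,0,0,0,20, 0,0,0,0,0,0,20, 0,0,0,0,0,0,20]'>/dev/null
python3 fz.py 16; python3 rel.py 0
```

```text
F tool [-0.04  0.31  0.95] +- [0.1  0.15 0.13] tcp [ 0.58967 -0.01416  0.16215] grip 0.023487660817326315
shift tool [ 0.0002 -0.0008  0.0051] turn [ 0.02 -0.01 -0.08]
tip [0.5916 0.011  0.0797] height along n 0.0051 lateral [-0.0002  0.0008] F along tool z [-1.1  -0.4   1.45] 10.55
F tool [-0.06  0.2   0.2 ] +- [0.13 0.06 0.1 ] tcp [ 0.58977 -0.01179  0.15451] grip 0.023382853277619724
shift tool [ 0.0003 -0.0007 -0.0029] turn [ 0.02 -0.   -0.08]
tip [0.5917 0.0133 0.0721] height along n -0.0029 lateral [-0.0003  0.0008] F along tool z [ 0.14  0.05 -0.29] 11.75
```

```bash
python3 -m pendant '[0,0,0.002,0,0,0,20, 0,0,0.0022,0,0,0,20, 0,0,0,0,0,0,20, 0,0,0,0,0,0,20]'>/dev/null
python3 fz.py 30; python3 rel.py 0
python3 - <<'E'
import pickle,cv2,numpy as np
from cell import manip
from h import *
fw=manip.grab_frame("wrist");fs=manip.grab_frame("side")
F=np.array([.592,.0132,.0751]);n=np.array([-.0225,-.2918,.9562])
F=F-.0013*n
def crop(f,pr,w=66,h=50):
    u,v=pr(f,F+.005*n)[0];u0,v0=int(u)-w//2,int(v)-h//2
    print(((pr(f,[F,F+.012*n])-[u0,v0])*396/w).round().tolist())
    return cv2.resize(f["pixels"][v0:v0+h,u0:u0+w,::-1],(396,300),interpolation=cv2.INTER_CUBIC)
cv2.imwrite("pics/k.png",np.hstack([crop(fw,projw),crop(fs,proj,44,33)]))
E
```

```text
F tool [-0.03 -0.04 -1.06] +- [0.09 0.09 0.08] tcp [ 0.58996 -0.01058  0.1505 ] grip 0.023457992594404228
shift tool [ 0.0002 -0.0007 -0.0071] turn [ 0.02 -0.01 -0.08]
tip [0.5919 0.0146 0.068 ] height along n -0.0071 lateral [-0.0002  0.0008] F along tool z [-0.6   0.01 -1.06] 13.65
[[200.0, 137.0], [199.0, 170.0]]
[[203.0, 167.0], [207.0, 113.0]]
```

View pics/k.png

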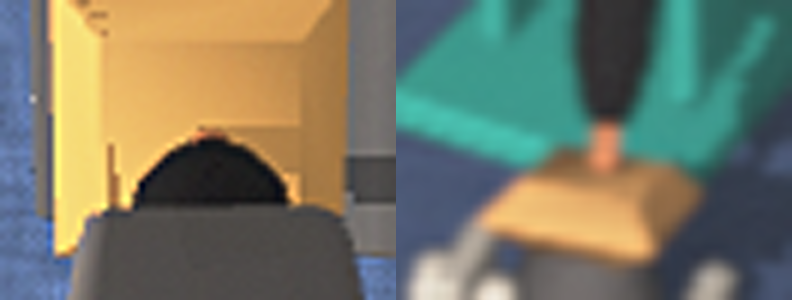

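Both crops show the probe on the facet near its centre (wrist ~(210,135) against facet centre (202,137); side end at (604,168)), with about half of it exposed. The measured push is about 2.0 N, so I'll ease back a touch, hold and hand in.

```bash
python3 -m pendant '[0,0,-0.0003,0,0,0,20, 0,0,0,0,0,0,20, 0,0,0,0,0,0,20, 0,0,0,0,0,0,20, 0,0,0,0,0,0,20]' >/dev/null
python3 fz.py 20; python3 rel.py 0; python3 -c "
from cell import manip
print(manip.finish_job())"
```

```text
F tool [ 0.26  0.09 -0.89] +- [0.13 0.08 0.13] tcp [ 0.58991 -0.01066  0.15075] grip 0.023589486002321428
shift tool [ 0.0002 -0.0007 -0.0068] turn [ 0.02 -0.   -0.08]
tip [0.5919 0.0145 0.0683] height along n -0.0068 lateral [-0.0002  0.0008] F along tool z [-0.73 -0.23 -1.66] 15.25
the job is handed in; nothing more can be done
None
```

I handed the job in at about 15 s, with the tester still held on the square stone's top facet. By my measurements it is square to the facet (17° tilt), within 1–2 mm of its centre, and pressing with about 1.8 N, roughly half the spring's travel; no verdict came back.

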